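Raise the extension loudspeaker five clicks on its ratchet stand

TASK

Take the loudspeaker by its carrying handle and raise it on its ratchet stand exactly five clicks from where it is now; then, still at the handle, press it down with about 15 newtons to prove that the pawl has caught and carries it, and let go. The stand stays standing where it is and nothing else on the table is disturbed.

Things in the scene. Friction and masses are not known exactly. Their poses are not given: they have to be found in the camera images.
- stand: The loudspeaker's stand: steel base plate 180 x 160 x 12 mm (x, y, z) with an upright square sleeve 40 mm wide. Origin: centre of the plate's underside, on the column's axis; z up; +x is the side of the pawl and of the speaker's grille. It weighs 3.6 kg and only stands on the table: it slides or tips if hauled sideways.
- speaker: Loudspeaker, a grey box 95 x 150 x 85 mm (x, y, z), black front with round grille on +x, bolted on the steel ratchet column; together about 0.4 kg. Axes parallel to the stand's; origin on the column's axis, the column reading (see column) above the table; the box's underside is 131 mm and its top 216 mm above that origin.
- handle (a point): Centre of the black carrying handle on top of the speaker, on the column's axis: a level bar 14 mm wide and 14 mm high, 112 mm long along the speaker's y, its centre 32 mm above the top of the box and clear underneath between posts 88 mm apart. Take it from above across its 14 mm width (fingers closing along the speaker's x).
- column (a joint): Height of the column in its sleeve, m, growing upward; top stop 0.078. At the start it stands between two notches, at least 3 mm short of the next click. The notches are evenly spaced, one or two cm apart, and hidden in the sleeve. Raising takes about 12 N; before each click the pull climbs by another 5 to 8 N over several mm; at the click it falls back at once, for 2 to 3 mm of travel.
- sleeve_top (a point): Mouth of the sleeve, on the column's axis, 115 mm above the table. The sleeve's felt lining grips the column with about 8 N, so it stays wherever it is left and does not drop into its notch by itself: just after a click it is 2 to 5 mm above its seat, slides down those few mm when pressed with about 5 N, then stops dead on the pawl.
- pawl_lever (a point): Pivot of the spring pawl on the +x side of the sleeve, 92 mm above the table, with a short steel lever that frees it (not needed here). The pawl lets the column go up and not down. When the column has stopped on it, it carries the push at the handle plus the 4 N weight, less what the felt takes: a steady push of 15 N for half a second proves it; over 25 N on the pawl strains it.
- mug: White mug, 80 mm across, 92 mm high, a bystander; origin at the centre of its underside.
- screwdriver: Screwdriver, 190 mm long, lying on the table, a bystander; origin at its middle.
- lunchbox: Clear plastic lunch box with a blue-rimmed lid, 118 x 158 x 63 mm, a bystander; origin at the centre of its underside.

How it is judged:
By the outcome, as a careful person would: the job done as asked, in the order asked, and still so for the second after the job is handed in, with the robot touching nothing.
It also fails if it takes over 72 s, if anything falls off the work surface, if the arm or the gripper's body presses on something with over 40 N, if the wrist force passes 120 N, or if a joint passes its speed limit or range.

ROBOT

A 6-joint arm with a two-finger parallel gripper is mounted at the origin on the work surface. World frame = base frame: x ahead of the robot, y to its left, z up, the work surface at z = 0. Lengths are in m, angles in rad, forces in N, time in s.
With the tool pointing down it reaches from about 0.3 to 0.775 m from the base axis. Payload 14.6 kg.
Tool frame: the origin (TCP) lies at the centre of the arm's flange, where the gripper is bolted on; the fingertips stand 199 mm ahead of it and the grasp point (between the pads) lies ctrl.tcp_to_grasp ahead of it (ctrl.tcp_to_grasp is the distance from the TCP to the grasp point, in m); z points along the fingers, y is the line along which they close (so a half turn about z gives the same grasp; the last joint's range is limited). The gripper opens to 94 mm and grips with 3 to 60 N. Pads are 16 mm wide; open, the fingers measure 119 mm over their backs; the gripper's body (75 mm by 177 mm) begins 78 mm behind the grasp point.
Start: joints at [1.113, 0.3, 1.521, -0, 1.321, -0.067], TCP at [0.21, 0.509, 0.405] pointing down, gripper open.
Joint ranges: [-3.03, 3.03], [-0.79, 2.21], [0.23, 2.52], [-1.04, 4.18], [0, 3.07], [-2.55, 2.55]. Speed limits (rad/s): [2.22, 2.22, 2.57, 3.14, 3.14, 3.14].

INTERFACE

Orientations are given as [roll, pitch, yaw] about the fixed x, y, z axes, in that order (R = Rz(yaw) Ry(pitch) Rx(roll)).
In Python, from station import ctrl gives the robot as it stands. The module is installed in compiled form; this text tells all that it offers.
- The arm moves only by the shell command python3 -m jog 'ROWS' [OPENING] [FORCE]. ROWS is JSON, a list of rows, each a list of 6 numbers: the shift along the tool's x, y, z in cm, then the turn, a rotation vector about the tool's x, y, z in rad. In form: [[tx, ty, tz, ax, ay, az], ...]. A call has 1 to 8 rows; each row is the pose to reach, as a shift and turn from the pose commanded when the call began, along the tool's axes at that moment; what a row does not reach only later rows make up. A row lasts 1/10 s, in which the tool goes at most 50 mm and 8.59 degrees, less where a joint would pass 70% of its speed; a pose out of reach is approached as far as the arm can. A call with a gripper value outside its range is refused whole. OPENING is the opening in per cent of the stroke, from 0 (shut) to 100 (fully open), set as the call begins (- or left out, the last holds). The fingers move at their own pace and stop on an object; FORCE is the grip in N (left out, the last holds). Time passes only in rows, so rows that repeat a pose let the fingers close. It gives the time, the measured TCP pose, the force, the opening and the grip force at its end, in the units of the state.
- ctrl.get_obs(): the state, without advancing time (a new reading comes with each control period).
- ctrl.camera(name): name is "scene" or "top" or "wrist"; returns a dict with "img" (400x640x3 uint8, blue, green, red), "intrinsics" (3x3 intrinsics, pixels), "R" (3x3) and "t" (3): a world point X has camera coordinates R X + t. Camera axes: x right, y down, z forward; pixel columns grow to the right and rows downward; lengths in m; the calibration is good to about 2 mm. The wrist camera is an equidistant fisheye: a pixel r from the principal point sees the ray r / f radians off the axis. A picture is of the moment at which its call begins. There is no depth.
- ctrl.hand_in(): hands the job in; it is judged then, once.
The state is a dict: "time_s": time; "qpos": joint angles; "joint_vel": joint speeds; "tau": joint torques, N m; "ee_pos": TCP position; "eef_rot": TCP orientation; "force": force on the tool from outside, world axes, zero at the start; "moment": the same for the moment, N m; "grip_width": finger opening in m; "grip_force": force on a finger pad.
Only numpy, scipy, OpenCV 4.12 (cv2) and the standard library are available. Lean on these libraries where they do the work, as an engineer would, in place of code of your own. Each camera call takes 0.05 s, during which the arm holds its last target. There are 200 camera calls.

## Working session

There is one attempt and no reset: what is moved stays moved. The work goes in short steps, Python scripts to look and compute and a shell command to move; the robot and the scene stay as the last step left them, time stands still between calls to the robot, and variables do not carry over. Pictures are saved under pics/ and viewed, at most 10 in all, crops included, and the job is handed in when it is done.

```bash
mkdir -p pics; python3 - <<'E'
from station import ctrl
import cv2
o=ctrl.get_obs();print({k:o[k] for k in('time_s','ee_pos','eef_rot','force','grip_width')},ctrl.tcp_to_grasp)
for n in('scene','top'):
    c=ctrl.camera(n);cv2.imwrite(f'pics/{n}0.png',c['img']);print(n,c['intrinsics'],c['R'],c['t'])
E
```

```text
{'time_s': 0.0, 'ee_pos': array([0.20948618, 0.50851367, 0.40405485]), 'eef_rot': array([-3.14036155e+00, -7.64356384e-05,  2.75085471e+00]), 'force': array([-0.10788471, -0.08352397,  0.20878645]), 'grip_width': 0.09397084769183464} 0.1804
scene [[472.71574678   0.         319.61053763]
 [  0.         472.71574678 206.29948585]
 [  0.           0.           1.        ]] [[-0.8584866   0.51255272 -0.01704333]
 [ 0.3171303   0.50446498 -0.80308371]
 [-0.40302498 -0.69484156 -0.59562242]] [ 3.70656766e-01 -7.83173945e-06  1.50064414e+00]
top [[477.88739199   0.         312.90688924]
 [  0.         477.88739199 197.78667256]
 [  0.           0.           1.        ]] [[-0.01267815 -0.9998581  -0.0110923 ]
 [-0.9887718   0.01418788 -0.14875827]
 [ 0.14889454  0.00908178 -0.98881138]] [0.01295761 0.45232507 1.49247314]
```

View pics/scene0.png

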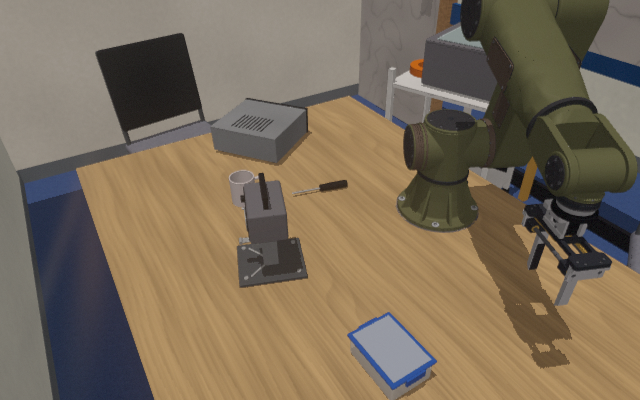

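View pics/top0.png

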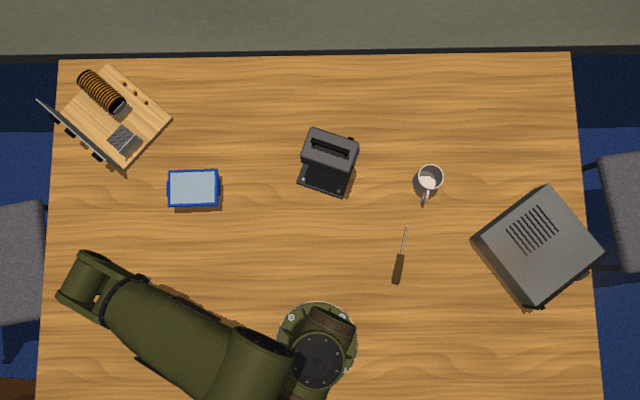

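The scene picture shows the stand plate near (271,262) and the handle near (264,190). In the top picture the handle is near (331,147), with the mug at (430,180) and the screwdriver at (400,255). I'll enlarge both for precise points.

```bash
python3 - <<'E'
import cv2,numpy as np
a=cv2.imread('pics/top0.png')[120:205,285:370];b=cv2.imread('pics/scene0.png')[165:290,225:315]
a=cv2.resize(a,(425*1,425),interpolation=cv2.INTER_CUBIC);b=cv2.resize(b,(360,500),interpolation=cv2.INTER_CUBIC)
im=np.zeros((500,785,3),np.uint8);im[:425,:425]=a;im[:,425:]=b
im=np.clip(im.astype(float)*1.8,0,255).astype(np.uint8);cv2.imwrite('pics/crop0.png',im)
E
```

```text
(no output)
```

View pics/crop0.png

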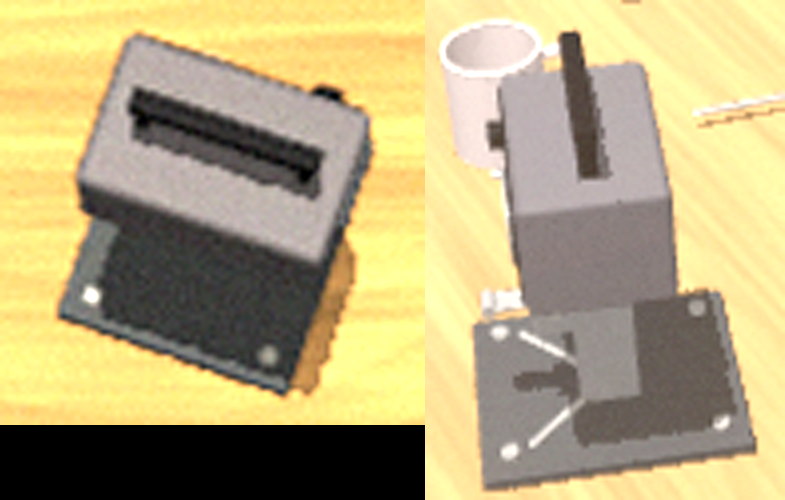

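```bash
cat > fit.py <<'E'
from station import ctrl
import numpy as np
from scipy.optimize import least_squares
cams={n:ctrl.camera(n) for n in('top','scene')}
T=lambda u,v:(285+(u+.5)/5-.5,120+(v+.5)/5-.5); S=lambda u,v:(225+(u-425+.5)/4-.5,165+(v+.5)/4-.5)
hx,hy=.0475,.075
# cam, pixel, local xyz, moves with column
P=[('top',T(135,35),(hx,hy,.216),1),('top',T(370,115),(hx,-hy,.216),1),('top',T(325,262),(-hx,-hy,.216),1),('top',T(80,185),(-hx,hy,.216),1),
('scene',S(500,70),(hx,-hy,.216),1),('scene',S(640,63),(-hx,-hy,.216),1),('scene',S(665,203),(-hx,hy,.216),1),('scene',S(512,213),(hx,hy,.216),1),
('scene',S(487,488),(.09,.08,0),0),('scene',S(755,450),(-.09,.08,0),0),('top',T(60,318),(-.09,.08,0),0),('top',T(290,393),(-.09,-.08,0),0),
('top',T(227,130),(0,0,.255),1),('scene',S(580,106),(0,0,.255),1)]
def res(p):
    x,y,a,q=p;r=[]
    for n,uv,l,m in P:
        X=np.array([x+np.cos(a)*l[0]-np.sin(a)*l[1],y+np.sin(a)*l[0]+np.cos(a)*l[1],l[2]+m*q])
        c=cams[n];k=c['intrinsics']@(c['R']@X+c['t']);r+=list(k[:2]/k[2]-uv)
    return np.array(r)
s=least_squares(res,[.55,0,-.32,.01],loss='soft_l1')
print(s.x);print(res(s.x).reshape(-1,2).round(1))
x,y,a,q=s.x
print('handle',x,y,.248+q)
E
python3 fit.py
```

```text
[ 5.62954324e-01 -4.60533943e-02 -3.51931873e-01  4.68166022e-04]
[[-0.6 -0.5]
 [ 2.   0.2]
 [ 0.2  1.6]
 [-0.7 -0.1]
 [-0.8  2.5]
 [ 0.5  0. ]
 [ 1.6 -1. ]
 [-0.3  1.6]
 [-1.2  1.6]
 [ 0.1  1. ]
 [ 0.   0.2]
 [ 0.2  1.2]
 [ 0.6  0.6]
 [-1.4 -5.3]]
handle 0.5629543240234728 -0.046053394314115564 0.24846816602228636
```

```bash
python3 -m jog '[[0,0,-5,0,0,0],[0,0,-10,0,0,0.1],[-53.8,-37.8,-12.5,0,0,1.533],[-53.8,-37.8,-12.5,0,0,1.533],[-53.8,-37.8,-12.5,0,0,1.533],[-53.8,-37.8,-12.5,0,0,1.533],[-53.8,-37.8,-12.5,0,0,1.533],[-53.8,-37.8,-12.5,0,0,1.533]]'
cat > go.py <<'E'
import sys,numpy as np
from station import ctrl
from scipy.spatial.transform import Rotation as R
x,y,z,yaw=map(float,sys.argv[1:5])
o=ctrl.get_obs();r=R.from_euler('xyz',o['eef_rot'])
g=R.from_euler('xyz',[np.pi,0,yaw])
print('t',o['time_s'],'shift cm',(100*r.inv().apply(np.array([x,y,z])-o['ee_pos'])).round(2),'rot',(r.inv()*g).as_rotvec().round(4))
E
python3 go.py .563 -.046 .53 1.2188
```

```text
time_s: 1.0
ee_pos: [0.3712, 0.2538, 0.5162]
eef_rot: [3.141, -0.0, 1.745]
force: [0.6, 1.0, -0.3]
grip_width: 0.0939
grip_force: 0.0
t 1.0 shift cm [-32.85  13.7   -1.38] rot [ 2.000e-04 -1.000e-04  5.261e-01]
```

```bash
python3 -m jog '[[-32.8,13.7,-1.4,0,0,0.526],[-32.8,13.7,-1.4,0,0,0.526],[-32.8,13.7,-1.4,0,0,0.526],[-32.8,13.7,-1.4,0,0,0.526],[-32.8,13.7,-1.4,0,0,0.526],[-32.8,13.7,-1.4,0,0,0.526],[-32.8,13.7,-1.4,0,0,0.526],[-32.8,13.7,-1.4,0,0,0.526]]'
python3 -m jog '[[0,0,0,0,0,0],[0,0,0,0,0,0],[0,0,0,0,0,0],[0,0,0,0,0,0]]'
python3 go.py .563 -.046 .53 1.2188
python3 - <<'E'
from station import ctrl
import cv2
c=ctrl.camera('wrist');cv2.imwrite('pics/w1.png',c['img']);print(c['intrinsics'],c['R'],c['t'])
E
```

```text
time_s: 1.8
ee_pos: [0.5659, -0.0465, 0.5287]
eef_rot: [-3.14, 0.001, 1.221]
force: [-0.1, 0.3, -0.7]
grip_width: 0.0941
grip_force: 0.0
time_s: 2.2
ee_pos: [0.5637, -0.0414, 0.5305]
eef_rot: [3.141, -0.0, 1.226]
force: [0.1, 0.2, -0.9]
grip_width: 0.0937
grip_force: 0.0
t 2.2 shift cm [-0.46  0.09  0.05] rot [ 0.0007 -0.0002  0.0075]
[[309.70691629   0.         324.22642468]
 [  0.         309.70691629 200.77984632]
 [  0.           0.           1.        ]] [[ 0.94132321 -0.33749933  0.00219384]
 [-0.32777955 -0.91262573  0.24428437]
 [-0.08044365 -0.23066964 -0.96970116]] [-0.54532397  0.09006557  0.54794426]
```

View pics/w1.png

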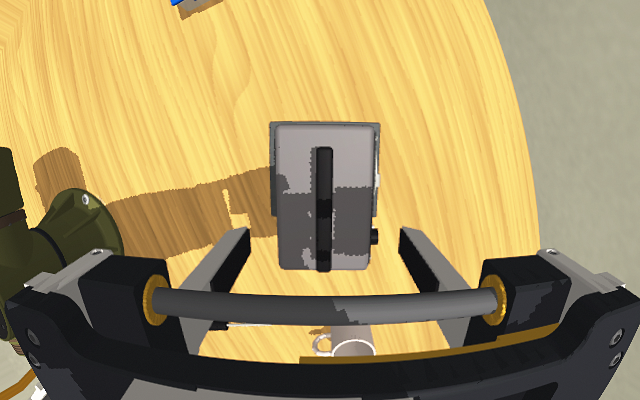

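```bash
cat > fitw.py <<'E'
from fit import *
w=ctrl.camera('wrist');print('cam',-w['R'].T@w['t'])
W=[((324.3,148),(0,.056,.255)),((323.5,270),(0,-.056,.255))]
def proj(X):
    c=w['R']@X+w['t'];K=w['intrinsics'];th=np.arctan2(np.hypot(c[0],c[1]),c[2]);d=c[:2]/np.hypot(c[0],c[1])
    return K[0,0]*th*d+K[:2,2]
def res2(p):
    x,y,a,q=p;r=[]
    for uv,l in W:
        X=np.array([x+np.cos(a)*l[0]-np.sin(a)*l[1],y+np.sin(a)*l[0]+np.cos(a)*l[1],l[2]+q]);r+=list(proj(X)-uv)
    return np.array(r)
f=lambda p:np.r_[res(p)[:-2],2*res2(p)]
s=least_squares(f,s.x,loss='soft_l1');print(s.x,res2(s.x).round(1))
x,y,a,q=s.x
for l in [(hx,hy,.216),(-hx,hy,.216),(hx,-hy,.216),(-hx,-hy,.216)]:
    print(proj(np.array([x+np.cos(a)*l[0]-np.sin(a)*l[1],y+np.sin(a)*l[0]+np.cos(a)*l[1],l[2]+q])).round(1))
E
python3 fitw.py | tail -12
python3 - <<'E'
import cv2
a=cv2.imread('pics/w1.png')[110:285,255:400];cv2.imwrite('pics/w1c.png',cv2.resize(a,None,fx=3.4,fy=3.4,interpolation=cv2.INTER_CUBIC))
E
```

```text
[ 0.1  1. ]
 [ 0.   0.2]
 [ 0.2  1.2]
 [ 0.6  0.6]
 [-1.4 -5.3]]
handle 0.5629543240234728 -0.046053394314115564 0.24846816602228636
cam [0.58718579 0.02402268 0.51033697]
[ 0.56203659 -0.04682808 -0.35232753 -0.001223  ] [ 0.2 -0.6  0.1  0.7]
[374.3 125.5]
[274.6 124.8]
[367.9 269.7]
[279.  269.2]
```

View pics/w1c.png

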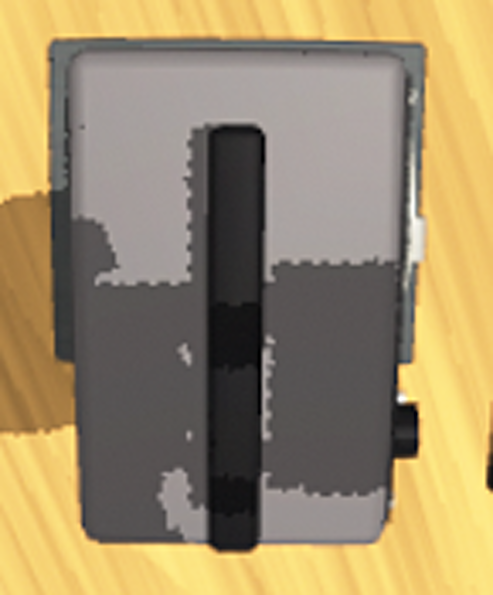

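The wrist view shows the bar's centreline at u≈324, v 148–270, and the box-top corners match the fit within about 1 px. So the handle is at (0.562, −0.047), yaw −0.352, column reading ≈ 0. Next: align, then descend.

```bash
python3 go.py .562 -.0468 .46 1.2185; python3 -m jog '[[-0.2,0,2,0,0,0.0075],[-0.5,0.2,4.5,0,0,0.0075],[-0.5,0.2,7,0,0,0.0075],[-0.5,0.2,7,0,0,0.0075],[-0.5,0.2,7,0,0,0.0075],[-0.5,0.2,7,0,0,0.0075]]'; python3 go.py .562 -.0468 .429 1.2185
```

```text
t 2.4 shift cm [-0.51 -0.03  7.03] rot [ 0.0003 -0.0001  0.0068]
time_s: 3.0
ee_pos: [0.5644, -0.0477, 0.4617]
eef_rot: [3.139, -0.0, 1.217]
force: [0.7, -0.7, 0.4]
grip_width: 0.0941
grip_force: 0.0
t 3.0 shift cm [ 0.   -0.26  3.27] rot [ 0.0022 -0.0005 -0.001 ]
```

```bash
python3 -m jog '[[0,-0.25,1.2,0,0,0],[0,-0.25,2.4,0,0,0],[0,-0.25,3.2,0,0,0],[0,-0.25,3.2,0,0,0],[0,-0.25,3.2,0,0,0]]'; python3 go.py .562 -.0468 .429 1.2185;python3 - <<'E'
from station import ctrl
import cv2
a=ctrl.camera('wrist')['img'];cv2.imwrite('pics/w2.png',a[100:350,120:540])
E
```

```text
time_s: 3.5
ee_pos: [0.5621, -0.047, 0.428]
eef_rot: [-3.141, 0.0, 1.217]
force: [-0.5, 0.6, -0.2]
grip_width: 0.0941
grip_force: 0.0
t 3.5 shift cm [ 0.01 -0.01 -0.1 ] rot [-0.0002  0.     -0.0012]
```

View pics/w2.png

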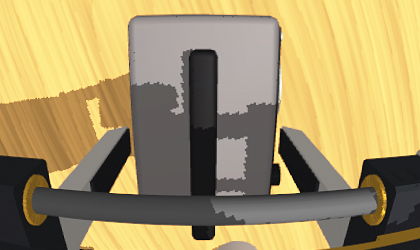

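The bar sits midway between the fingers (bar at u≈204, fingers at 130 and 282). Closing.

```bash
python3 -m jog '[[0,0,0,0,0,0],[0,0,0,0,0,0],[0,0,0,0,0,0],[0,0,0,0,0,0],[0,0,0,0,0,0],[0,0,0,0,0,0],[0,0,0,0,0,0],[0,0,0,0,0,0]]' 0 45; python3 -m jog '[[0,0,0,0,0,0],[0,0,0,0,0,0],[0,0,0,0,0,0],[0,0,0,0,0,0]]'
```

```text
time_s: 4.35
ee_pos: [0.562, -0.047, 0.428]
eef_rot: [3.142, 0.0, 1.217]
force: [0.4, 0.8, 0.1]
grip_width: 0.0331
grip_force: 0.0
time_s: 4.75
ee_pos: [0.5618, -0.0468, 0.4278]
eef_rot: [-3.14, 0.0, 1.217]
force: [-5.9, 1.3, 0.7]
grip_width: 0.0132
grip_force: 45.0
```

```bash
f(){ grep -E 'time|ee_pos|force' | tr '\n' ' ' ; echo; }
python3 -m jog '[[0,-0.05,0,0,0,0],[0,-0.1,0,0,0,0],[0,-0.1,0,0,0,0]]' | f
for i in 1; do
python3 -m jog '[[0,0,-0.1,0,0,0],[0,0,-0.1,0,0,0]]' | f
python3 -m jog '[[0,0,-0.1,0,0,0],[0,0,-0.1,0,0,0]]' | f
python3 -m jog '[[0,0,-0.1,0,0,0],[0,0,-0.1,0,0,0]]' | f
done
```

```text
time_s: 5.05 ee_pos: [0.5612, -0.0467, 0.4278] force: [3.8, -0.3, -5.5] grip_force: 45.0 
time_s: 5.25 ee_pos: [0.5613, -0.0467, 0.4279] force: [7.5, -1.1, -12.7] grip_force: 45.0 
time_s: 5.45 ee_pos: [0.5614, -0.0467, 0.4285] force: [8.7, -1.0, -15.0] grip_force: 45.0 
time_s: 5.65 ee_pos: [0.5614, -0.0467, 0.4294] force: [7.9, -0.1, -16.3] grip_force: 45.0
```

```bash
f(){ grep -E 'time|ee_pos|force: \[' | tr '\n' ' ' ; echo; }
python3 -m jog '[[0,0.07,-0.1,0,0,0],[0,0.07,-0.1,0,0,0]]' | f
python3 -m jog '[[0,0,-0.1,0,0,0],[0,0,-0.1,0,0,0]]' | f
python3 -m jog '[[0,0,-0.1,0,0,0],[0,0,-0.1,0,0,0]]' | f
python3 -m jog '[[0,0,-0.1,0,0,0],[0,0,-0.1,0,0,0]]' | f
python3 -m jog '[[0,0,-0.1,0,0,0],[0,0,-0.1,0,0,0]]' | f
python3 -m jog '[[0,0,-0.1,0,0,0],[0,0,-0.1,0,0,0]]' | f
```

```text
time_s: 5.85 ee_pos: [0.5618, -0.0469, 0.4303] force: [3.4, 0.5, -17.6] 
time_s: 6.05 ee_pos: [0.5617, -0.0468, 0.4323] force: [2.5, 0.3, -18.3] 
time_s: 6.25 ee_pos: [0.5616, -0.0468, 0.4339] force: [-0.9, 1.9, -18.9] 
time_s: 6.45 ee_pos: [0.5616, -0.0468, 0.4351] force: [-4.3, 1.5, -18.0] 
time_s: 6.65 ee_pos: [0.5615, -0.0468, 0.4366] force: [-6.1, 2.6, -12.2] 
time_s: 6.85 ee_pos: [0.5615, -0.0467, 0.4379] force: [-7.3, 2.9, -11.7]
```

Click 1 falls at TCP z≈0.436 (18 → 12 N). Continuing, and relieving the side force.

```bash
f(){ grep -E 'time|ee_pos|force: \[' | tr '\n' ' ' ; echo; }
python3 -m jog '[[0,-0.06,-0.1,0,0,0],[0,-0.06,-0.1,0,0,0]]' | f
python3 -m jog '[[0,0,-0.1,0,0,0],[0,0,-0.1,0,0,0]]' | f
python3 -m jog '[[0,0,-0.1,0,0,0],[0,0,-0.1,0,0,0]]' | f
python3 -m jog '[[0,0,-0.1,0,0,0],[0,0,-0.1,0,0,0]]' | f
python3 -m jog '[[0,0,-0.1,0,0,0],[0,0,-0.1,0,0,0]]' | f
python3 -m jog '[[0,0,-0.1,0,0,0],[0,0,-0.1,0,0,0]]' | f
python3 -m jog '[[0,0,-0.1,0,0,0],[0,0,-0.1,0,0,0]]' | f
python3 -m jog '[[0,0,-0.1,0,0,0],[0,0,-0.1,0,0,0]]' | f
```

```text
time_s: 7.05 ee_pos: [0.5611, -0.0467, 0.439] force: [-2.1, 0.8, -8.9] 
time_s: 7.25 ee_pos: [0.5612, -0.0467, 0.4393] force: [-0.2, 0.9, -13.4] 
time_s: 7.45 ee_pos: [0.5613, -0.0467, 0.44] force: [2.7, 0.5, -15.3] 
time_s: 7.65 ee_pos: [0.5612, -0.0467, 0.4411] force: [3.3, 0.3, -16.1] 
time_s: 7.85 ee_pos: [0.5612, -0.0467, 0.4422] force: [3.7, -1.5, -16.5] 
time_s: 8.05 ee_pos: [0.5612, -0.0467, 0.4432] force: [4.7, -1.9, -15.5] 
time_s: 8.25 ee_pos: [0.5612, -0.0467, 0.4441] force: [5.7, -0.7, -16.3] 
time_s: 8.45 ee_pos: [0.5612, -0.0467, 0.445] force: [5.2, -0.4, -18.0]
```

```bash
f(){ grep -E 'time|ee_pos|force: \[' | tr '\n' ' ' ; echo; }
python3 -m jog '[[0,0,-0.1,0,0,0],[0,0,-0.1,0,0,0]]' | f
python3 -m jog '[[0,0,-0.1,0,0,0],[0,0,-0.1,0,0,0]]' | f
python3 -m jog '[[0,0,-0.1,0,0,0],[0,0,-0.1,0,0,0]]' | f
python3 -m jog '[[0,0,-0.1,0,0,0],[0,0,-0.1,0,0,0]]' | f
python3 -m jog '[[0,0,-0.1,0,0,0],[0,0,-0.1,0,0,0]]' | f
python3 -m jog '[[0,0,-0.1,0,0,0],[0,0,-0.1,0,0,0]]' | f
python3 -m jog '[[0,0,-0.1,0,0,0],[0,0,-0.1,0,0,0]]' | f
python3 -m jog '[[0,0,-0.1,0,0,0],[0,0,-0.1,0,0,0]]' | f
```

```text
time_s: 8.65 ee_pos: [0.5612, -0.0467, 0.446] force: [5.0, -1.0, -17.5] 
time_s: 8.85 ee_pos: [0.5612, -0.0467, 0.447] force: [4.7, -0.6, -16.9] 
time_s: 9.05 ee_pos: [0.5612, -0.0466, 0.4485] force: [2.8, -0.9, -12.3] 
time_s: 9.25 ee_pos: [0.5611, -0.0467, 0.4497] force: [3.4, -0.4, -9.3] 
time_s: 9.45 ee_pos: [0.5612, -0.0467, 0.4505] force: [4.9, -1.0, -8.2] 
time_s: 9.65 ee_pos: [0.5612, -0.0467, 0.4511] force: [6.0, -0.8, -12.1] 
time_s: 9.85 ee_pos: [0.5613, -0.0467, 0.4517] force: [6.5, -0.9, -14.8] 
time_s: 10.05 ee_pos: [0.5613, -0.0467, 0.4526] force: [6.6, -1.5, -15.3]
```

Click 2 at ≈0.448, about 12 mm after the first. Click 3 is expected near 0.460.

```bash
f(){ grep -E 'time|ee_pos|force: \[' | tr '\n' ' ' ; echo; }
python3 -m jog '[[0,0.04,-0.1,0,0,0],[0,0.04,-0.1,0,0,0]]' | f
python3 -m jog '[[0,0,-0.1,0,0,0],[0,0,-0.1,0,0,0]]' | f
python3 -m jog '[[0,0,-0.1,0,0,0],[0,0,-0.1,0,0,0]]' | f
python3 -m jog '[[0,0,-0.1,0,0,0],[0,0,-0.1,0,0,0]]' | f
python3 -m jog '[[0,0,-0.1,0,0,0],[0,0,-0.1,0,0,0]]' | f
python3 -m jog '[[0,0,-0.1,0,0,0],[0,0,-0.1,0,0,0]]' | f
python3 -m jog '[[0,0,-0.1,0,0,0],[0,0,-0.1,0,0,0]]' | f
python3 -m jog '[[0,0,-0.1,0,0,0],[0,0,-0.1,0,0,0]]' | f
python3 -m jog '[[0,0,-0.1,0,0,0],[0,0,-0.1,0,0,0]]' | f
python3 -m jog '[[0,0,-0.1,0,0,0],[0,0,-0.1,0,0,0]]' | f
python3 -m jog '[[0,0,-0.1,0,0,0],[0,0,-0.1,0,0,0]]' | f
```

```text
time_s: 10.25 ee_pos: [0.5615, -0.0468, 0.4535] force: [2.4, -0.5, -17.7] 
time_s: 10.45 ee_pos: [0.5615, -0.0468, 0.4548] force: [1.9, -0.5, -17.3] 
time_s: 10.65 ee_pos: [0.5615, -0.0467, 0.456] force: [0.8, 0.6, -17.7] 
time_s: 10.85 ee_pos: [0.5614, -0.0467, 0.4571] force: [-0.2, 0.4, -16.7] 
time_s: 11.05 ee_pos: [0.5615, -0.0467, 0.4581] force: [-1.4, 0.1, -17.1] 
time_s: 11.25 ee_pos: [0.5615, -0.0467, 0.4591] force: [-2.7, 0.6, -17.2] 
time_s: 11.45 ee_pos: [0.5614, -0.0467, 0.4606] force: [-5.5, 1.6, -11.8] 
time_s: 11.65 ee_pos: [0.5613, -0.0467, 0.4619] force: [-5.1, 2.0, -10.5] 
time_s: 11.85 ee_pos: [0.5613, -0.0467, 0.4629] force: [-5.6, 1.6, -10.8] 
time_s: 12.05 ee_pos: [0.5614, -0.0467, 0.4634] force: [-6.3, 1.6, -13.5] 
time_s: 12.25 ee_pos: [0.5615, -0.0467, 0.4641] force: [-5.0, 1.8, -15.0]
```

```bash
f(){ grep -E 'time|ee_pos|force: \[' | tr '\n' ' ' ; echo; }
python3 -m jog '[[0,-0.03,-0.1,0,0,0],[0,-0.03,-0.1,0,0,0]]' | f
python3 -m jog '[[0,0,-0.1,0,0,0],[0,0,-0.1,0,0,0]]' | f
python3 -m jog '[[0,0,-0.1,0,0,0],[0,0,-0.1,0,0,0]]' | f
python3 -m jog '[[0,0,-0.1,0,0,0],[0,0,-0.1,0,0,0]]' | f
python3 -m jog '[[0,0,-0.1,0,0,0],[0,0,-0.1,0,0,0]]' | f
python3 -m jog '[[0,0,-0.1,0,0,0],[0,0,-0.1,0,0,0]]' | f
python3 -m jog '[[0,0,-0.1,0,0,0],[0,0,-0.1,0,0,0]]' | f
python3 -m jog '[[0,0,-0.1,0,0,0],[0,0,-0.1,0,0,0]]' | f
python3 -m jog '[[0,0,-0.1,0,0,0],[0,0,-0.1,0,0,0]]' | f
python3 -m jog '[[0,0,-0.1,0,0,0],[0,0,-0.1,0,0,0]]' | f
python3 -m jog '[[0,0,-0.1,0,0,0],[0,0,-0.1,0,0,0]]' | f
```

```text
time_s: 12.45 ee_pos: [0.5613, -0.0467, 0.4652] force: [-1.8, 0.9, -16.5] 
time_s: 12.65 ee_pos: [0.5613, -0.0467, 0.4662] force: [-1.2, -0.1, -16.0] 
time_s: 12.85 ee_pos: [0.5613, -0.0467, 0.4671] force: [-1.3, 1.2, -16.8] 
time_s: 13.05 ee_pos: [0.5613, -0.0467, 0.4681] force: [-0.1, -0.1, -17.2] 
time_s: 13.25 ee_pos: [0.5613, -0.0467, 0.4692] force: [1.0, -0.6, -17.7] 
time_s: 13.45 ee_pos: [0.5613, -0.0467, 0.4702] force: [1.9, 0.5, -17.0] 
time_s: 13.65 ee_pos: [0.5613, -0.0467, 0.4713] force: [2.1, -0.1, -16.1] 
time_s: 13.85 ee_pos: [0.5612, -0.0467, 0.4728] force: [0.3, -0.1, -12.5] 
time_s: 14.05 ee_pos: [0.5612, -0.0467, 0.4738] force: [0.7, -0.1, -8.7] 
time_s: 14.25 ee_pos: [0.5612, -0.0467, 0.4745] force: [1.0, -0.6, -9.3] 
time_s: 14.45 ee_pos: [0.5613, -0.0467, 0.475] force: [2.0, -0.8, -12.3]
```

Click 4 at ≈0.472. Click 5 is expected near 0.484.

```bash
f(){ grep -E 'time|ee_pos|force: \[' | tr '\n' ' ' ; echo; }
python3 -m jog '[[0,0,-0.1,0,0,0],[0,0,-0.1,0,0,0]]' | f
python3 -m jog '[[0,0,-0.1,0,0,0],[0,0,-0.1,0,0,0]]' | f
python3 -m jog '[[0,0,-0.1,0,0,0],[0,0,-0.1,0,0,0]]' | f
python3 -m jog '[[0,0,-0.1,0,0,0],[0,0,-0.1,0,0,0]]' | f
python3 -m jog '[[0,0,-0.1,0,0,0],[0,0,-0.1,0,0,0]]' | f
python3 -m jog '[[0,0,-0.1,0,0,0],[0,0,-0.1,0,0,0]]' | f
python3 -m jog '[[0,0,-0.1,0,0,0],[0,0,-0.1,0,0,0]]' | f
python3 -m jog '[[0,0,-0.1,0,0,0],[0,0,-0.1,0,0,0]]' | f
python3 -m jog '[[0,0,-0.1,0,0,0],[0,0,-0.1,0,0,0]]' | f
```

```text
time_s: 14.65 ee_pos: [0.5614, -0.0467, 0.4757] force: [3.3, -0.8, -16.5] 
time_s: 14.85 ee_pos: [0.5613, -0.0467, 0.477] force: [3.8, -0.4, -17.0] 
time_s: 15.05 ee_pos: [0.5613, -0.0467, 0.4781] force: [4.4, -1.4, -16.2] 
time_s: 15.25 ee_pos: [0.5613, -0.0467, 0.4791] force: [4.5, -1.8, -16.1] 
time_s: 15.45 ee_pos: [0.5613, -0.0467, 0.4801] force: [3.9, -1.6, -16.4] 
time_s: 15.65 ee_pos: [0.5613, -0.0467, 0.481] force: [5.2, -1.7, -16.5] 
time_s: 15.85 ee_pos: [0.5613, -0.0467, 0.482] force: [4.8, -0.8, -16.9] 
time_s: 16.05 ee_pos: [0.5613, -0.0467, 0.4829] force: [5.5, -1.7, -17.6] 
time_s: 16.25 ee_pos: [0.5612, -0.0467, 0.4843] force: [4.9, -2.0, -11.7]
```

```bash
f(){ grep -E 'time|ee_pos|force: \[' | tr '\n' ' ' ; echo; }
python3 -m jog '[[0,0.03,-0.05,0,0,0],[0,0.03,-0.05,0,0,0],[0,0.03,-0.05,0,0,0]]' | f
python3 -m jog '[[0,0,0.05,0,0,0],[0,0,0.1,0,0,0]]' | f
python3 -m jog '[[0,0,0.1,0,0,0],[0,0,0.1,0,0,0]]' | f
python3 -m jog '[[0,0,0.1,0,0,0],[0,0,0.1,0,0,0]]' | f
```

```text
time_s: 16.55 ee_pos: [0.5613, -0.0467, 0.485] force: [-1.7, 0.6, -8.7] 
time_s: 16.75 ee_pos: [0.5612, -0.0467, 0.485] force: [-5.7, 0.3, 3.8] 
time_s: 16.95 ee_pos: [0.5611, -0.0467, 0.4841] force: [-6.1, 1.5, 2.9] 
time_s: 17.15 ee_pos: [0.5611, -0.0467, 0.4831] force: [-6.0, 1.0, 2.2]
```

Five clicks. Pressing down to seat it, in small steps.

```bash
f(){ grep -E 'time|ee_pos|force: \[' | tr '\n' ' ' ; echo; }
python3 -m jog '[[0,-0.03,0.05,0,0,0],[0,-0.03,0.05,0,0,0]]' | f
python3 -m jog '[[0,0,0.05,0,0,0],[0,0,0.05,0,0,0]]' | f
python3 -m jog '[[0,0,0.05,0,0,0],[0,0,0.05,0,0,0]]' | f
python3 -m jog '[[0,0,0.05,0,0,0],[0,0,0.05,0,0,0]]' | f
```

```text
time_s: 17.35 ee_pos: [0.561, -0.0466, 0.4825] force: [-3.6, -0.0, 4.6] 
time_s: 17.55 ee_pos: [0.5611, -0.0467, 0.4816] force: [-4.2, -0.4, 9.0] 
time_s: 17.75 ee_pos: [0.561, -0.0466, 0.4816] force: [-4.9, -0.2, 10.9] 
time_s: 17.95 ee_pos: [0.561, -0.0466, 0.4815] force: [-7.2, -0.0, 13.4]
```

```bash
f(){ grep -E 'time|ee_pos|force: \[' | tr '\n' ' ' ; echo; }
python3 -m jog '[[0,-0.02,0.02,0,0,0],[0,-0.02,0.02,0,0,0]]' | f
python3 -m jog '[[0,0,0.0,0,0,0],[0,0,0,0,0,0]]' | f
```

```text
time_s: 18.15 ee_pos: [0.5608, -0.0466, 0.4815] force: [-4.8, -0.2, 14.0] 
time_s: 18.35 ee_pos: [0.5608, -0.0466, 0.4815] force: [-6.6, -0.4, 14.8]
```

```bash
f(){ grep -E 'time|ee_pos|force: \[' | tr '\n' ' ' ; echo; }
python3 -m jog '[[0,-0.01,0.01,0,0,0],[0,-0.01,0.01,0,0,0],[0,-0.01,0.01,0,0,0]]' | f
python3 -m jog '[[0,0,0.0,0,0,0],[0,0,0,0,0,0],[0,0,0,0,0,0]]' | f
python3 -m jog '[[0,0,0.0,0,0,0],[0,0,0,0,0,0],[0,0,0,0,0,0]]' | f
```

```text
time_s: 18.65 ee_pos: [0.5608, -0.0466, 0.4814] force: [-4.7, 0.6, 15.6] 
time_s: 18.95 ee_pos: [0.5607, -0.0466, 0.4815] force: [-5.0, -0.3, 14.7] 
time_s: 19.25 ee_pos: [0.5607, -0.0466, 0.4815] force: [-4.8, -0.6, 14.7]
```

About 15 N held steady for over a second with no motion. Unloading, then releasing.

```bash
f(){ grep -E 'time|ee_pos|force: \[|width' | tr '\n' ' ' ; echo; }
python3 -m jog '[[0,-0.02,-0.06,0,0,0],[0,-0.04,-0.12,0,0,0],[0,-0.04,-0.12,0,0,0]]' | f
python3 -m jog '[[0,0,0,0,0,0],[0,0,0,0,0,0],[0,0,0,0,0,0],[0,0,0,0,0,0],[0,0,0,0,0,0],[0,0,0,0,0,0],[0,0,0,0,0,0],[0,0,0,0,0,0]]' 90 | f
python3 -m jog '[[0,0,0,0,0,0],[0,0,0,0,0,0],[0,0,0,0,0,0]]' | f
```

```text
time_s: 19.55 ee_pos: [0.5608, -0.0466, 0.4815] force: [2.4, -1.4, 7.9] grip_width: 0.0138 
time_s: 20.35 ee_pos: [0.5606, -0.0464, 0.4804] force: [-0.1, -0.9, 0.5] grip_width: 0.0739 
time_s: 20.65 ee_pos: [0.5606, -0.0464, 0.4804] force: [-0.1, -0.2, -0.2] grip_width: 0.0848
```

Now straight up, clear, then a check.

```bash
python3 -m jog '[[0,0,-1,0,0,0],[0,0,-3,0,0,0],[0,0,-6,0,0,0],[0,0,-10,0,0,0],[0,0,-12,0,0,0],[0,0,-12,0,0,0],[0,0,-12,0,0,0],[0,0,-12,0,0,0]]'
python3 - <<'E'
from station import ctrl
import cv2,numpy as np
s=ctrl.camera('scene')['img'];cv2.imwrite('pics/s9.png',s)
a=cv2.imread('pics/scene0.png');d=cv2.absdiff(a,s).max(2)
c=np.hstack([a[140:300,190:370],s[140:300,190:370]]);cv2.imwrite('pics/s9c.png',cv2.resize(c,None,fx=2.2,fy=2.2))
E
```

```text
time_s: 21.45
ee_pos: [0.5608, -0.0465, 0.5992]
eef_rot: [-3.14, 0.0, 1.217]
force: [0.0, -0.1, -0.4]
grip_width: 0.0844
grip_force: 0.0
```

View pics/s9c.png

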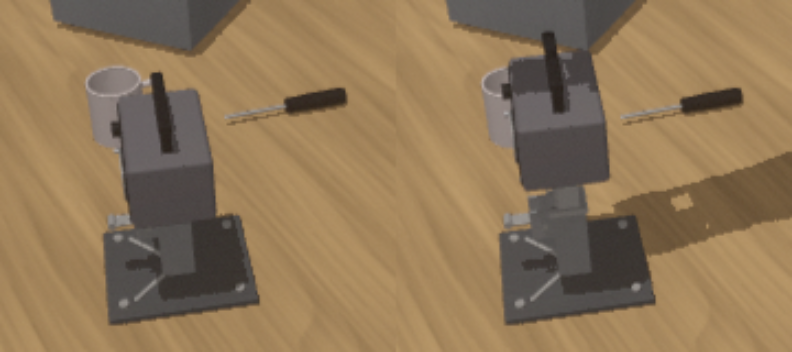

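The speaker stays raised. The plate corners match before and after (e.g. (109,323) against (505−396,323)), and the mug and screwdriver haven't moved.

```bash
python3 -c "
from station import ctrl
print(ctrl.hand_in())"
```

```text
the job is handed in; nothing more can be done
None
```

The loudspeaker was raised five clicks (about 12 mm apart) and seated on its pawl, which held about 15 N for over a second with no movement; I then let go, saw the stand, mug and screwdriver unmoved in the final picture, and handed in at about 21.5 s of the 72 s allowed.

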